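# Set up a separating funnel over its receiving beaker

### The arm

A 7-joint arm with a two-finger parallel gripper is mounted at the origin on the work surface; the furniture and walls round the work are solid. World frame = base frame: x ahead of the robot, y to its left, z up, the work surface at z = 0. Lengths are in m, angles in degrees, forces in N, time in s.
With the tool pointing down it reaches from about 0.425 to 0.875 m from the base axis. Payload 4.7 kg.
Tool frame: the origin (TCP) lies on the centre line of the jaws, within the pads' length; the fingertips stand 8 mm ahead of it and the grasp point (between the pads) lies 11 mm behind it; z points along the fingers, y is the direction in which the jaws open and shut (so a half turn about z gives the same grasp; the last joint's range is limited). The gripper opens to 87 mm and grips with 3 to 60 N. Pads are 19 mm wide; open, the fingers measure 117 mm over their backs; the gripper's body (75 mm by 190 mm) begins 51 mm behind the grasp point.
Start: joints at [-65.77, 18.392, -4.016, 83.108, 1.295, 78.541, -3.26], TCP at [0.258, 0.596, 0.231] pointing down, gripper open.
Joint ranges: [-163.93, 163.93], [-17.29, 119.83], [-79.2, 71.16], [3.27, 140.29], [-89.18, 269.18], [5.43, 117.66], [-154.24, 154.24]. Speed limits (degrees/s): [147.25, 147.25, 180, 180, 180, 180, 180].

### API

Orientations are given as [roll, pitch, yaw] about the fixed x, y, z axes, in that order (R = Rz(yaw) Ry(pitch) Rx(roll)).
In Python, from cell import env gives the robot as it stands. The module is installed in compiled form; this text tells all that it offers.
- The arm moves only by the tool move_arm, never from a script. Its argument "steps" is a list of rows, each a list of 2 entries, a list of its own where there are three numbers: the shift along the tool's x, y, z in m, then the turn about the tool's z in rad. A call has 1 to 20 rows; each row is the pose to reach, as a shift and turn from the pose commanded when the call began, along the tool's axes at that moment; what a row does not reach only later rows make up. A row lasts 1/8 s, in which the tool goes at most 62.5 mm and 10.7 degrees, less where a joint would pass 70% of its speed; a pose out of reach is approached as far as the arm can. A call with a gripper value outside its range is refused whole. "hand" is the closure, from -1 (fully open) to 1 (shut), set as the call begins (left out, the last holds). The fingers move at their own pace and stop on an object; "squeeze" is the grip in N (left out, the last holds). Time passes only in rows, so rows that repeat a pose let the fingers close. It gives the time, the measured TCP pose, the force and the opening at its end, in the units of the state.
- env.get_obs(): the state, without advancing time (a new reading comes with each control period).
- env.read_camera(name): name is "scene" or "top" or "wrist"; returns (picture, depth): 384x512x3 uint8, red, green, blue; 384x512 float32, m along the optical axis (not along the pixel's ray), 0 where there is no reading.
- env.calibration(name): a dict with "intrinsics" (3x3 intrinsics, pixels), "position" and "orientation" of the camera in the world; the wrist camera has in their place "mount" (4x4, takes a point from camera to tool coordinates, whose origin is the TCP and whose axes are the flange's). Camera axes: x right, y up, looking along -z (the intrinsics and any distortion apply to the point x, -y, -z); pixel columns grow to the right and rows downward; lengths in m; the calibration is good to about 2 mm. A picture is of the moment at which its call begins: read the wrist's pose just before it. calibration takes no time and is no camera call.
- env.sign_off(): hands the job in, once; it reports no verdict.
Trained networks look in the newest picture that a camera, given by its name, has taken for a name from the list of things; names that differ only in an ending like _2 or _b are one class to them, and where a whole thing is asked for, a point or a joint stands for the part that bears it (a point fixed in the world has none). Each returns a list of dicts, best first, with "conf" (0 to 1); they miss things now and then, are a little off and sometimes report something else, mostly with a low value. They report only what shows in the picture. A call takes as long as a camera call. They do not tell look-alikes from the thing itself.
- env.cut_out(camera, query): "region" (384x512 bool, what is visible of it) and "uv" ([column, row] in pixels, amid what is visible of it).
The state is a dict: "time_s": time; "qpos": joint angles; "joint_velocities": joint speeds; "effort": joint torques, N m; "tool_pos": TCP position; "tool_rot": TCP orientation; "force": force on the tool from outside, world axes, zero at the start; "wrist_torque": the same for the moment, N m; "grip_width": finger opening in m.
Only numpy, scipy, OpenCV 4.12 (cv2) and the standard library are available. Lean on these libraries where they do the work, as an engineer would, in place of code of your own. Each camera call takes 0.05 s, during which the arm holds its last target. There are 200 camera calls.

### The job

Get the separating funnel ready for draining: stand the empty clear beaker in the white drip tray, bring the tray in under the stand's open-fronted ring so that the beaker is below the ring, and hang the funnel, now parked in the tall jar, upright in that ring with the tip of its stem inside the mouth of the beaker. Leave the jar standing, and do not tip or push aside the other things on the bench.

Things in the scene. Friction and masses are not known exactly. Their poses are not given: they have to be found in the camera images.
- funnel: Separating funnel, off-white plastic, rigid, 192 mm tall, 120 g. Origin at the lower tip of its stem, z up its axis. Stem 12 mm across; above 64 mm height a cone, 40 mm across at 80 mm, widest 64 mm at 106 mm; neck 25 mm; top 32 mm: white screw cap, 34 mm across. Starts upright in the jar, body resting on the jar's rim, tip about 15 mm above the bench, turned anyhow about z.
- funnel_cap (a point): Point on the funnel's axis half way up its tight cap, 176 mm above the tip: the place to grip.
- funnel_stopcock (a point): Centre of the stopcock that crosses the stem 26 mm above the tip, along the funnel's y: 16 mm thick, 46 mm long, grey key 16 mm wide at +y. It does not pass down through the ring: the bare stem between it and the cone (34 to 64 mm above the tip) must come in sideways through the ring's front opening, then the funnel is lowered until its cone sits.
- funnel_seat (a point): Point on the funnel's axis 79 mm above the tip; it comes to lie at the ring's centre (point ring) when the funnel sits in the ring.
- stand: Grey retort stand, fixed. Origin on the bench directly below the ring's centre, z up; the ring's opening faces the stand's -x. Its steel rod (12 mm, 255 mm tall) stands at x = +110 mm on a tripod foot up to 28 mm high, whose two front toes end at x = +55, y = +-95 mm (+-14). The bench below the ring is bare. An arm 8 mm thick joins ring and rod.
- ring (a point): Centre of the open ring, 152 mm above the bench, in the mid plane of its 8 mm round bar (so 148 to 156 mm high). Clear inner diameter 40 mm. Towards the stand's -x the ring is open: a gap 22 mm wide between the bar's ends, which flare apart.
- ring_front (a point): Middle of the ring's mouth, between the ends of the flared bar (33 mm apart inside), 36 mm in front of the ring's centre, same height.
- tray: White rectangular drip tray, 150 (x) by 100 (y) by 25 mm high, rim bead 3 mm beyond the walls, walls and floor 3 mm thick. Origin at the centre of its underside. Loose, 150 g, stands on the bench in front of the ring, its long side pointing roughly at the ring.
- beaker: Empty clear plastic beaker with dark graduation marks, 60 mm across (62 mm at the rim), 80 mm high, wall 2.5 mm, floor 3 mm, 90 g. Origin at the centre of its underside, z up.
- beaker_rim (a point): Centre of the beaker's mouth, 80 mm above its underside; the mouth is 57 mm wide inside.
- jar: Tall clear jar in which the funnel is parked, 62 mm across (65 mm at the rim), 104 mm high, 52 mm inside, 380 g. Origin at the centre of its underside. It and the beaker change places from run to run.
- bottle_a: Bystander: white reagent bottle with blue cap, 50 mm across, 117 mm tall, origin under its centre.
- bottle_b: Bystander: white reagent bottle with black cap, 50 mm across, 117 mm tall, origin under its centre.
- foil_cup: Bystander: white cup filled with crumpled foil, 64 mm across, 73 mm tall, origin under its centre.
- timer: Bystander: small white lab timer lying flat, 62 by 62 by 19 mm, origin under its centre.
- tube_rack: Bystander: empty green tube rack, 74 by 142 by 62 mm, origin under its centre.
Things that resemble listed ones, but are neither listed nor needed, are in the scene too. What is shaped like the jar but yellow is not meant.

How it is judged (in metres and radians):
At the end, for the whole second after the job is handed in: The funnel sits in the ring (seat point within 8 mm of its centre), upright within 7 degrees, at rest, stem tip inside the beaker's mouth at least 3 mm below the rim; the beaker stands on the tray's floor, the tray lies flat on the bench, the jar stands upright on the bench (distance between funnel_seat and ring below 0.008 m and angle between funnel's own z axis and vertical below 0.12 rad and horizontal distance between funnel and beaker_rim below 0.026 m and z of funnel in the frame of beaker_rim below -0.003 m and z of beaker in the frame of tray below 0.009 m and angle between beaker's own z axis and vertical below 0.08 rad and x of beaker in the frame of tray between -0.06 and 0.06 m and y of beaker in the frame of tray between -0.03 and 0.03 m and height (world z) of tray below 0.006 m and angle between tray's own z axis and vertical below 0.06 rad and angle between jar's own z axis and vertical below 0.1 rad and height (world z) of jar below 0.01 m and linear speed of each of funnel, beaker below 0.02 m/s and angular speed of funnel below 0.2 rad/s); the robot touches nothing.
It fails at once if a bystander (bottles, foil cup, timer, tube rack) is pushed more than 30 mm or tipped (distance of any of bottle_a, bottle_b, foil_cup, timer, tube_rack from where it was at the start of the episode above 0.03 m or angle between any of bottle_a, bottle_b, foil_cup, timer, tube_rack's own z axis and vertical above 0.5 rad).
It fails at once if the funnel, the beaker or the jar is tipped over (angle between any of funnel, beaker, jar's own z axis and vertical above 0.9 rad).
It also fails if it takes over 67 s, if anything falls off the work surface, if the arm or the gripper's body presses on something with over 40 N, if the wrist force passes 120 N, or if a joint passes its speed limit or range.

## Working session

There is one attempt and no reset: what is moved stays moved. The work goes in short steps, Python scripts to look and compute and a tool call to move; the robot and the scene stay as the last step left them, time stands still between calls to the robot, and variables do not carry over. Pictures are saved under pics/ and viewed, about 8 in all and at most 12, crops included, and the job is handed in when it is done.

Besides the shell and the picture viewer there is one more tool, called by a JSON object that holds its "fn" and its "kwargs". move_arm: Moves the arm, as the interface text tells. Its arguments: {"type":"object","properties":{"steps":{"type":"array"},"hand":{"type":"number"},"squeeze":{"type":"number"}},"required":["steps"]}

```bash
mkdir -p pics
cat > h.py <<'E'
import numpy as np, cv2
from cell import env
from scipy.spatial.transform import Rotation as R
def tool():
    o=env.get_obs(); T=np.eye(4); T[:3,3]=o["tool_pos"]; T[:3,:3]=R.from_euler('xyz',o["tool_rot"],degrees=True).as_matrix(); return T
def cam(name):
    T=tool(); p,d=env.read_camera(name); c=env.calibration(name)
    if name=='wrist': C=T@np.array(c["mount"])
    else:
        C=np.eye(4); C[:3,3]=c["position"]; o=np.array(c["orientation"])
        C[:3,:3]=o if o.shape==(3,3) else R.from_euler('xyz',o,degrees=True).as_matrix()
    return p,d,np.array(c["intrinsics"]),C
def cloud(d,K,C):
    v,u=np.mgrid[:d.shape[0],:d.shape[1]]
    P=np.stack([(u-K[0,2])/K[0,0]*d,-(v-K[1,2])/K[1,1]*d,-d],-1)
    return P@C[:3,:3].T+C[:3,3]
def proj(X,K,C):
    q=(np.asarray(X)-C[:3,3])@C[:3,:3]; return K[0,0]*q[...,0]/-q[...,2]+K[0,2], K[1,1]*q[...,1]/q[...,2]+K[1,2]
def save(p,n): cv2.imwrite('pics/'+n,p[...,::-1])
E
python3 - <<'E'
from h import *
print(env.get_obs())
for n in ['scene','top']:
    p,d,K,C=cam(n); print(n,env.calibration(n)); P=cloud(d,K,C); np.savez(n,p=p,P=P,d=d,K=K,C=C)
    save(p,n+'.png')
    for q in ['funnel','beaker','jar','tray','stand','bottle_a','foil_cup','timer','tube_rack']:
        for r in env.cut_out(n,q):
            X=P[r['region']&(d>0)]
            print(n,q,round(r['conf'],2),np.round(r['uv']),np.round(np.percentile(X,[2,50,98],axis=0),3).tolist() if len(X) else None)
print(env.get_obs()['time_s'])
a=cv2.imread('pics/scene.png');b=cv2.imread('pics/top.png')
cv2.imwrite('pics/both.png',np.hstack([a,b])[:, :] if 0 else cv2.resize(np.vstack([a,b]),(800,1200))[:600])
E
```

```text
{'time_s': 0.0, 'qpos': array([-65.77131514,  18.43869919,  -4.01409978,  83.17535889,
         1.29418426,  78.54110455,  -3.25896354]), 'joint_velocities': array([-0.07187133, -0.09961988,  0.033138  ,  0.01304168,  0.06618568,
        0.00554947,  0.01088648]), 'effort': array([-1.00512563e-03, -4.91293931e+01, -4.04410483e-01, -3.12529314e+01,
       -6.39267149e-02,  4.32761677e-02,  1.59727069e-04]), 'tool_pos': array([0.25820235, 0.59592249, 0.22946139]), 'tool_rot': array([-1.79890030e+02,  5.46326628e-03,  1.56580595e+02]), 'force': array([0.44113973, 0.36586596, 1.19937882]), 'wrist_torque': array([0.05398621, 0.00898956, 0.0398043 ]), 'grip_width': 0.08750098332514436}
scene {'intrinsics': array([[428.32818234,   0.        , 258.22662758],
       [  0.        , 428.32818234, 196.51719387],
       [  0.        ,   0.        ,   1.        ]]), 'position': array([-0.24784156, -1.1848045 ,  1.16344836]), 'orientation': array([ 50.40982977,   0.60751514, -33.00800423])}
scene funnel 0.8 [220. 164.] [[0.384, 0.098, 0.111], [0.403, 0.115, 0.143], [0.43, 0.134, 0.21]]
scene funnel
[... 2006 characters left out ...]
and 0.6 [322. 155.] [[0.45, -0.494, 0.005], [0.557, -0.428, 0.023], [0.642, -0.361, 0.219]]
top stand 0.41 [194. 182.] [[0.385, 0.099, 0.004], [0.408, 0.122, 0.145], [0.437, 0.175, 0.213]]
top bottle_a 0.71 [283. 130.] [[0.637, -0.265, 0.001], [0.65, -0.24, 0.085], [0.677, -0.219, 0.124]]
top foil_cup 0.73 [302. 190.] [[0.37, -0.385, 0.004], [0.394, -0.355, 0.062], [0.423, -0.33, 0.078]]
top timer 0.66 [328. 205.] [[0.291, -0.488, 0.007], [0.323, -0.456, 0.018], [0.355, -0.425, 0.027]]
top tube_rack 0.91 [350. 192.] [[0.318, -0.614, -0.004], [0.383, -0.566, 0.027], [0.447, -0.511, 0.069]]
top tube_rack 0.7 [195. 181.] [[0.385, 0.098, -0.001], [0.409, 0.121, 0.144], [0.464, 0.157, 0.212]]
1.0
```

View pics/scene.png

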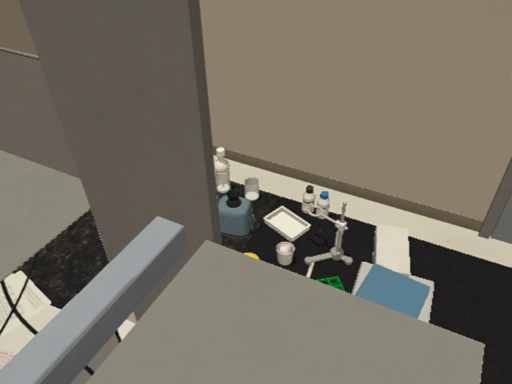

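View pics/top.png

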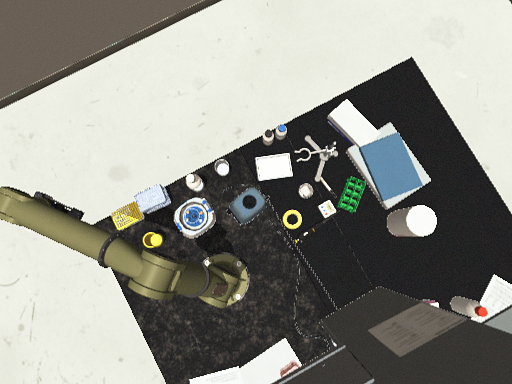

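The scene view shows the funnel in a jar at (220,165), the clear beaker at (252,188), the tray at (287,222) and the stand at (338,240). In the top view these are at (194,181), (221,167), (273,167) and (318,153). Jar candidates: the clear one holding the funnel at (194,181) is the right one. The yellow one at (152,240) is the stated decoy. Next is one enlarged crop and the geometry.

Run:
```python
from h import *
t=np.load('top.npz'); s=np.load('scene.npz')
cr=cv2.resize(t['p'][110:230,170:370],(800,480),interpolation=cv2.INTER_CUBIC); save(cr,'topcrop.png')
cs=cv2.resize(s['p'][140:300,190:370],(675,600),interpolation=cv2.INTER_CUBIC); save(cs,'scenecrop.png')
P=np.concatenate([t['P'].reshape(-1,3),s['P'].reshape(-1,3)]); tp=t['P'].reshape(-1,3); sp=s['P'].reshape(-1,3)
def sel(P,x0,x1,y0,y1,z0,z1): return P[(P[:,0]>x0)&(P[:,0]<x1)&(P[:,1]>y0)&(P[:,1]<y1)&(P[:,2]>z0)&(P[:,2]<z1)]
for nm,Q in (('top',tp),('scene',sp)):
    print(nm)
    for n,b in dict(cap=(.36,.46,.07,.17,.175,.23),beakrim=(.44,.54,-.04,.07,.07,.1),ringz=(.45,.66,-.45,-.28,.13,.18),rodtop=(.45,.68,-.55,-.3,.2,.28),tray=(.42,.6,-.31,-.11,.016,.04)).items():
        X=sel(Q,*b)
        if len(X)<4: print(n,len(X)); continue
        print(n,len(X),'med',np.median(X,0).round(3),'min',X.min(0).round(3),'max',X.max(0).round(3), 'rect',np.round(cv2.minAreaRect(X[:,:2].astype(np.float32))[0],3),np.round(cv2.minAreaRect(X[:,:2].astype(np.float32))[1],3),cv2.minAreaRect(X[:,:2].astype(np.float32))[2])
        if n=='ringz': print(np.round(X[np.argsort(X[:,1])][::max(1,len(X)//25)],3).tolist())
# object tops map: everything higher than 30mm near work area, 
for nm,b in dict(carafe=(.2,.46,-.14,.02,.03,.3),ringbottle=(.2,.36,.05,.2,.05,.3)).items():
    X=sel(tp,*b); print(nm,len(X),np.percentile(X,[2,98],axis=0).round(3).tolist())
```

```text
top
cap 68 med [0.413 0.127 0.206] min [0.397 0.112 0.178] max [0.429 0.144 0.214] rect [0.413 0.128] [0.032 0.033] 0.7969591617584229
beakrim 41 med [0.498 0.02  0.081] min [ 0.461 -0.014  0.07 ] max [0.521 0.043 0.091] rect [0.491 0.015] [0.06  0.057] 1.382744312286377
ringz 136 med [ 0.548 -0.361  0.158] min [ 0.505 -0.449  0.143] max [ 0.569 -0.294  0.177] rect [ 0.54  -0.373] [0.053 0.155] 7.773558616638184
[[0.55, -0.449, 0.177], [0.548, -0.447, 0.167], [0.528, -0.444, 0.161], [0.55, -0.44, 0.16], [0.551, -0.434, 0.172], [0.557, -0.431, 0.167], [0.554, -0.428, 0.159], [0.565, -0.426, 0.147], [0.558, -0.419, 0.159], [0.555, -0.408, 0.153], [0.549, -0.394, 0.159], [0.548, -0.386, 0.16], [0.55, -0.374, 0.152], [0.545, -0.366, 0.154], [0.547, -0.36, 0.161], [0.531, -0.357, 0.156], [0.543, -0.356, 0.163], [0.515, -0.349, 0.151], [0.517, -0.344, 0.16], [0.509, -0.34, 0.156], [0.56, -0.336, 0.157], [0.556, -0.327, 0.157], [0.552, -0.324, 0.154], [0.556, -0.319, 0.158], [0.543, -0.315, 0.154], [0.512, -0.31, 0.162], [0.546, -0.306, 0.161], [0.546, -0.294, 0.159]]
rodtop 18 med [ 0.561 
[... 1011 characters left out ...]
.154], [0.54, -0.363, 0.157], [0.53, -0.358, 0.158], [0.551, -0.356, 0.156], [0.518, -0.351, 0.159], [0.509, -0.346, 0.155], [0.506, -0.338, 0.16], [0.509, -0.329, 0.157], [0.548, -0.325, 0.158], [0.541, -0.317, 0.155], [0.515, -0.311, 0.145], [0.54, -0.306, 0.158], [0.541, -0.294, 0.158]]
rodtop 54 med [ 0.558 -0.443  0.232] min [ 0.553 -0.449  0.2  ] max [ 0.567 -0.434  0.257] rect [ 0.558 -0.443] [0.016 0.011] 54.30594253540039
tray 244 med [ 0.512 -0.207  0.024] min [ 0.44  -0.298  0.016] max [ 0.568 -0.128  0.032] rect [ 0.502 -0.213] [0.112 0.159] 10.043450355529785
carafe 739 [[0.253, -0.137, 0.043], [0.389, -0.021, 0.176]]
ringbottle 943 [[0.204, 0.054, 0.051], [0.343, 0.194, 0.124]]
```

View pics/topcrop.png

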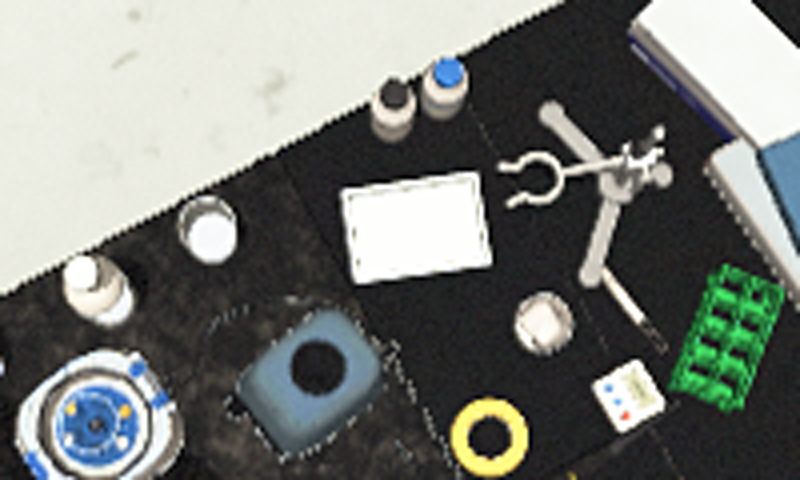

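View pics/scenecrop.png

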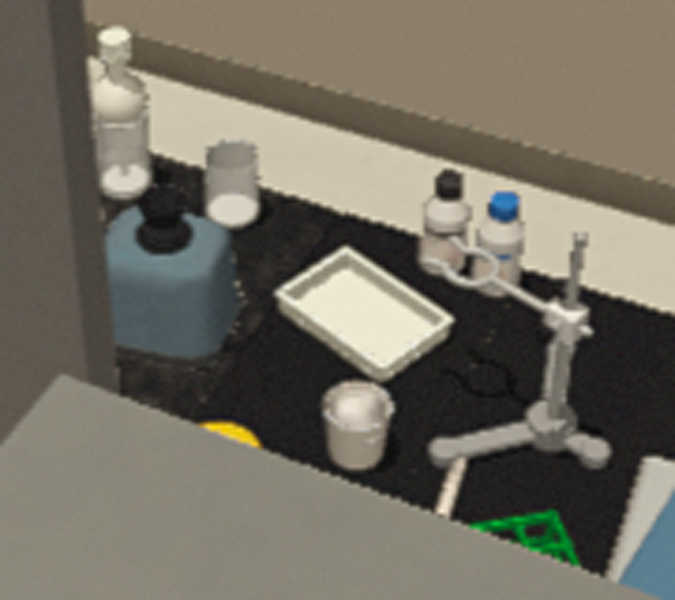

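The top crop matches the list: jar with funnel at (97,285), clear beaker at (208,230), tray at (415,228), ring at (538,180) and foil cup at (543,322), plus a tall dark-blue can at (312,385) that isn't listed. The scene crop confirms the funnel sits in the clear jar at (125,110), beside the clear beaker at (232,185).

First move: go above the beaker at about (0.49, 0.016), with the jaws along world x.

{"fn": "move_arm", "kwargs": {"steps": [[[-0.04,-0.04,-0.05],0.11],[[-0.08,-0.08,-0.07],0.22],[[-0.12,-0.12,-0.07],0.33],[[-0.16,-0.16,-0.07],0.44],[[-0.2,-0.2,-0.07],0.56],[[-0.24,-0.24,-0.07],0.68],[[-0.28,-0.28,-0.07],0.8],[[-0.32,-0.32,-0.07],0.92],[[-0.36,-0.36,-0.07],1.04],[[-0.4,-0.4,-0.07],1.16],[[-0.442,-0.441,-0.07],1.16],[[-0.442,-0.441,-0.07],1.16],[[-0.442,-0.441,-0.07],1.16]], "hand": -1, "squeeze": 15}}

```text
time_s: 2.62
tool_pos: [0.4885, 0.0167, 0.3006]
tool_rot: [-180.0, -0.0, 90.1]
force: [-0.4, -0.2, 0.5]
grip_width: 0.0866
```

```bash
cat >> h.py <<'E'
def rel(x,y,z,yaw):
    T=tool(); d=T[:3,:3].T@(np.array([x,y,z])-T[:3,3]); o=env.get_obs()['tool_rot'][2]
    print('rel',d.round(4),'turn',np.round(np.radians((o-yaw+180)%360-180),3),'at',T[:3,3].round(4),np.round(o,2))
def circ(X):
    A=np.c_[2*X,np.ones(len(X))]; s=np.linalg.lstsq(A,(X**2).sum(1),rcond=None)[0]; return s[:2],np.sqrt(s[2]+s[:2]@s[:2])
def sel(P,x0,x1,y0,y1,z0,z1):
    P=P.reshape(-1,3); return P[(P[:,0]>x0)&(P[:,0]<x1)&(P[:,1]>y0)&(P[:,1]<y1)&(P[:,2]>z0)&(P[:,2]<z1)]
E
python3 - <<'E'
from h import *
p,d,K,C=cam('wrist'); P=cloud(d,K,C); save(p,'w1.png')
print(env.get_obs()['qpos'].round(1),env.calibration('wrist')['mount'])
X=sel(P,.4,.6,-.08,.1,.065,.095); print(len(X)); 
if len(X)>10:
    print(X.min(0),X.max(0),circ(X[:,:2]))
for q in ['beaker','jar','funnel_cap']:
    for r in env.cut_out('wrist',q):
        Y=P[r['region']&(d>0)]; print(q,r['conf'],r['uv'],np.percentile(Y,[2,50,98],axis=0).round(3).tolist())
t=np.load('top.npz'); tp=t['P']
for n,b in dict(b_cap=(.58,.68,-.3,-.15,.095,.14),ledge=(.5,.8,-.1,.1,.01,.3)).items():
    Y=sel(tp,*b); print(n,len(Y)); 
    if n=='b_cap':
        for s in (Y[Y[:,1]>-.218],Y[Y[:,1]<-.222]): print(s.min(0).round(3),s.max(0).round(3))
    elif len(Y): print(np.percentile(Y,[2,50,98],axis=0).round(3).tolist())
print('bg',tp[130,221],tp[100,221])
Y=sel(tp,.2,.46,-.16,.02,.03,.3); print('can',cv2.boxPoints(cv2.minAreaRect(Y[Y[:,2]>.05][:,:2].astype(np.float32))).round(3).tolist())
rel(.489,.016,.059,90)
E
```

```text
[-34.4  -4.2  27.9  99.8   1.9  83.9  -6.6] [[ 1.37440888e-03  9.60758594e-01  2.77382470e-01  7.51750180e-02]
 [ 9.99998866e-01 -1.14987548e-03 -9.72139914e-04 -1.09176873e-03]
 [-6.15036476e-04  2.77383492e-01 -9.60759085e-01 -1.54936787e-01]
 [ 0.00000000e+00  0.00000000e+00  0.00000000e+00  1.00000000e+00]]
510
[ 0.41413977 -0.01349625  0.06500217] [0.51710125 0.09991714 0.08985551] (array([0.47620393, 0.03003021]), np.float64(0.03699082509497864))
beaker 0.66 [258.9, 164.3] [[0.46, -0.011, 0.002], [0.488, 0.009, 0.021], [0.515, 0.046, 0.081]]
jar 0.62 [218.5, 91.9] [[0.415, 0.099, 0.006], [0.438, 0.116, 0.069], [0.442, 0.142, 0.106]]
funnel_cap 0.72 [182.6, 69.1] [[0.388, 0.102, 0.105], [0.42, 0.126, 0.154], [0.44, 0.156, 0.208]]
b_cap 100
[ 0.615 -0.198  0.097] [ 0.653 -0.171  0.126]
[ 0.644 -0.258  0.096] [ 0.675 -0.227  0.126]
ledge 68
[[0.5, -0.078, 0.011], [0.515, 0.018, 0.045], [0.565, 0.043, 0.085]]
bg [ 0.93246986  0.1198191  -0.91239507] [ 1.14490509  0.12670495 -0.89317158]
can [[0.22200000286102295, -0.07000000029802322], [0.32899999618530273, -0.19499999284744263], [0.41200000047683716, -0.12399999797344208], [0.3059999942779541, 0.0010000000474974513]]
rel [-0.0017  0.0006  0.2416] turn 0.005 at [0.4884 0.0176 0.3006] 90.28
```

View pics/w1.png

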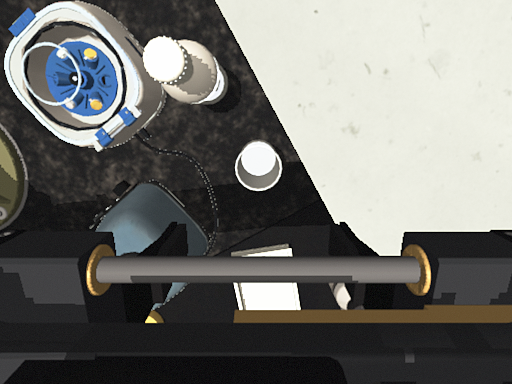

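The wrist view shows the beaker centred at about (259,165), the funnel cap at (165,60) and the tray at (268,280). The white area is the floor beyond the bench edge. The beaker centre of (0.488, 0.017) agrees with the earlier estimate, so I'll descend, grip and lift.

{"fn": "move_arm", "kwargs": {"steps": [[[0,0,0.06],0],[[0,0,0.12],0],[[0,0,0.17],0],[[0,0,0.21],0],[[0,0,0.24],0],[[0,0,0.241],0],[[0,0,0.241],0]]}}

```text
time_s: 3.7
tool_pos: [0.4895, 0.0167, 0.0606]
tool_rot: [179.9, -0.0, 90.2]
force: [0.6, -0.3, 0.7]
grip_width: 0.0867
```

{"fn": "move_arm", "kwargs": {"steps": [[[0,0,0],0],[[0,0,0],0],[[0,0,0],0],[[0,0,0],0],[[0,0,-0.04],0],[[0,0,-0.08],0],[[0,0,-0.08],0]], "hand": 1, "squeeze": 12}}

```text
time_s: 4.58
tool_pos: [0.4911, 0.0163, 0.1425]
tool_rot: [179.6, -0.1, 90.1]
force: [0.1, 0.1, -1.2]
grip_width: 0.0604
```

{"fn": "move_arm", "kwargs": {"steps": [[[-0.04,0.005,0],0],[[-0.09,0.01,0],0],[[-0.14,0.015,0],0],[[-0.19,0.02,0],0],[[-0.235,0.026,0],0],[[-0.258,0.028,0],0],[[-0.258,0.028,0.03],0],[[-0.258,0.028,0.06],0],[[-0.258,0.028,0.076],0],[[-0.258,0.028,0.078],0],[[-0.258,0.028,0.078],0]]}}

```text
time_s: 5.95
tool_pos: [0.5173, -0.2418, 0.0614]
tool_rot: [180.0, 0.0, 90.1]
force: [-0.5, -0.3, -1.0]
grip_width: 0.0604
```

Run:
```python
from h import *
p,d,K,C=cam('top');  P=cloud(d,K,C); X=sel(P,.42,.6,-.31,-.11,.016,.04); print(cv2.minAreaRect(X[:,:2].astype(np.float32)), tool()[:3,3])
p,d,K,C=cam('scene'); save(cv2.resize(p[140:300,230:370],(700,600)[:2] if 0 else (525,600),interpolation=cv2.INTER_CUBIC),'s2.png')
```

```text
((0.5189583897590637, -0.22031599283218384), (0.18613454699516296, 0.03240993246436119), 64.87665557861328) [ 0.51751926 -0.24183513  0.06173355]
```

View pics/s2.png

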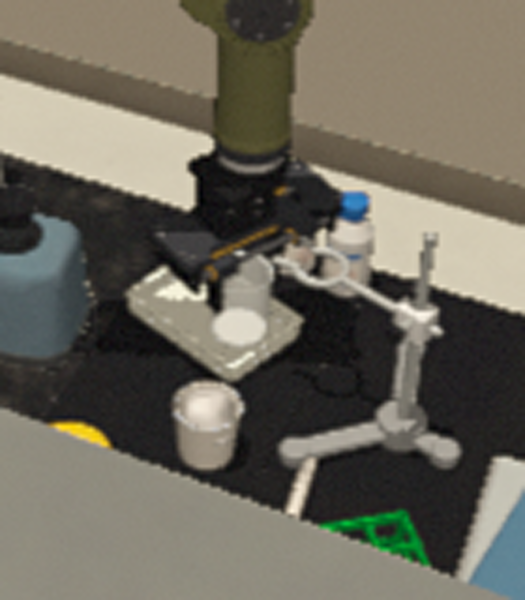

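The beaker is inside the tray at about (240,310). I'll release it, rise and look straight down.

{"fn": "move_arm", "kwargs": {"steps": [[[0,0,0],0],[[0,0,0],0],[[0,0,0],0],[[0.0,0,-0.05],0],[[0.02,0,-0.11],0],[[0.05,-0.01,-0.17],0],[[0.07,-0.03,-0.23],0],[[0.07,-0.03,-0.24],0],[[0.07,-0.03,-0.24],0]], "hand": -1}}

```text
time_s: 7.18
tool_pos: [0.4877, -0.1721, 0.3025]
tool_rot: [179.8, -0.0, 90.1]
force: [0.7, -0.2, -0.5]
grip_width: 0.0872
```

Run:
```python
from h import *
def rim(P,lo=.019,hi=.031):
    X=sel(P,.42,.6,-.31,-.11,lo,hi); return cv2.minAreaRect(X[:,:2].astype(np.float32)),len(X)
for n in ['wrist','top']:
    p,d,K,C=cam(n); P=cloud(d,K,C); print(n,rim(P))
    X=sel(P,.47,.57,-.29,-.19,.07,.1); print('beaker',len(X),X.min(0),X.max(0))
    X=sel(P,.48,.59,-.40,-.28,.14,.17); print('ring',len(X),X.min(0) if len(X) else 0,X.max(0) if len(X) else 0)
    np.savez(n+'2',p=p,P=P,d=d,K=K,C=C)
    X=sel(P,.3,.44,-.16,-.08,.06,.3); print('can',len(X),X.min(0),X.max(0))
    if n=='wrist':
        for q in ['tray','beaker','stand']:
            for r in env.cut_out(n,q)[:1]:
                print(q,r['conf'],r['uv']); 
                if q=='tray':
                    Y=P[r['region']&(d>0)]; Y=Y[(Y[:,2]>-.01)&(Y[:,2]<.04)]; print(cv2.minAreaRect(Y[:,:2].astype(np.float32)))
        save(p,'w2.png')
```

```text
wrist (((0.502432644367218, -0.21417194604873657), (0.10614939033985138, 0.15586122870445251), 9.823851585388184), 1355)
beaker 518 [ 0.48659695 -0.27117495  0.07000043] [ 0.54759978 -0.21115255  0.08584454]
ring 390 [ 0.50239588 -0.33563699  0.15162739] [ 0.56105988 -0.29604167  0.15891824]
can 7548 [ 0.30000681 -0.15995287  0.06001099] [ 0.40074618 -0.08001702  0.17593107]
tray 0.61 [255.3, 170.1]
((0.5011276006698608, -0.21742725372314453), (0.10951553285121918, 0.16183537244796753), 9.797807693481445)
beaker 0.93 [277.8, 211.0]
stand 0.84 [281.3, 296.0]
top (((0.5101402997970581, -0.2420671135187149), (0.10539096593856812, 0.10197319090366364), 9.217333793640137), 67)
beaker 29 [ 0.4896895  -0.27088636  0.0723958 ] [ 0.54903729 -0.22733497  0.08973578]
ring 87 [ 0.50492186 -0.399232    0.14504396] [ 0.56139363 -0.29371915  0.16687613]
can 10 [ 0.30098305 -0.15833816  0.08152558] [ 0.32269037 -0.15342477  0.12724038]
```

View pics/w2.png

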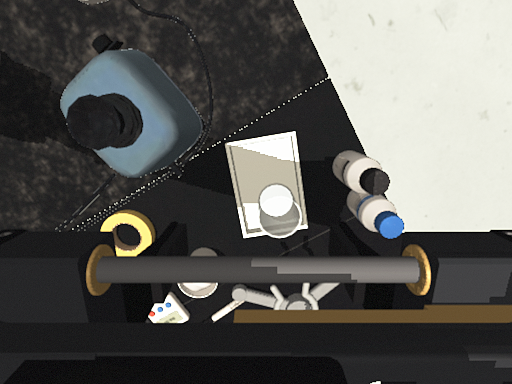

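The tray's rim is at about (228,140) to (308,232) with the beaker standing inside it at (278,210), and everything is upright. The blue can at (130,115) is close to where the gripper body will go, so I'll check that clearance.

Run:
```python
from h import *
P=np.load('wrist2.npz')['P']; t=np.load('top.npz')['P']
for x in np.arange(.28,.42,.01):
    r=[]
    for Q in (P,t):
        X=sel(Q,x,x+.01,-.2,0,.07,.2); r.append((len(X),X[:,1].min().round(3) if len(X) else None))
    print(round(x,2),r)
R_=sel(P,.48,.59,-.40,-.28,.14,.17); print('prong tips', R_[np.argsort(-R_[:,1])][:3].round(3).tolist(), R_[R_[:,0]<.525][:,1].max())
rel(.444,-.1715,.017,99.8)
```

```text
0.28 [(179, np.float64(-0.093)), (53, np.float64(-0.146))]
0.29 [(227, np.float64(-0.15)), (67, np.float64(-0.154))]
0.3 [(540, np.float64(-0.165)), (86, np.float64(-0.167))]
0.31 [(1194, np.float64(-0.17)), (80, np.float64(-0.175))]
0.32 [(1310, np.float64(-0.177)), (92, np.float64(-0.179))]
0.33 [(1461, np.float64(-0.181)), (78, np.float64(-0.183))]
0.34 [(1578, np.float64(-0.18)), (75, np.float64(-0.183))]
0.35 [(1438, np.float64(-0.175)), (53, np.float64(-0.174))]
0.36 [(988, np.float64(-0.169)), (46, np.float64(-0.165))]
0.37 [(808, np.float64(-0.16)), (36, np.float64(-0.156))]
0.38 [(668, np.float64(-0.152)), (30, np.float64(-0.147))]
0.39 [(512, np.float64(-0.142)), (12, np.float64(-0.139))]
0.4 [(0, None), (0, None)]
0.41 [(0, None), (0, None)]
prong tips [[0.546, -0.296, 0.158], [0.543, -0.297, 0.156], [0.544, -0.297, 0.156]] -0.30188050920902265
rel [ 0.0009 -0.0414  0.2827] turn -0.17 at [ 0.4864 -0.1722  0.2996] 90.06
```

With the grip I'd planned, the body would overlap the can. So I'll first push the tray's rear wall about 42 mm with closed fingers and the gripper turned clear of the can. Then I'll grip the side wall for the final drag.

{"fn": "move_arm", "kwargs": {"steps": [[[0.03,0,0],-0.18],[[0.066,0.007,0.03],-0.36],[[0.066,0.007,0.08],-0.54],[[0.066,0.007,0.13],-0.72],[[0.066,0.007,0.17],-0.873],[[0.066,0.007,0.22],-0.873],[[0.066,0.007,0.26],-0.873],[[0.066,0.007,0.281],-0.873],[[0.066,0.007,0.281],-0.873]], "hand": 1}}

```text
time_s: 8.55
tool_pos: [0.4914, -0.1063, 0.018]
tool_rot: [-179.7, -0.2, 140.1]
force: [0.5, -0.3, 0.5]
grip_width: 0.0058
```

{"fn": "move_arm", "kwargs": {"steps": [[[-0.005,-0.004,0],0],[[-0.01,-0.008,0],0],[[-0.015,-0.012,0],0],[[-0.02,-0.016,0],0],[[-0.025,-0.02,0],0],[[-0.03,-0.024,0],0],[[-0.035,-0.029,0],0],[[-0.04,-0.033,0],0],[[-0.042,-0.0355,0],0],[[-0.042,-0.0355,0],0],[[-0.038,-0.03,-0.01],0],[[-0.03,-0.02,-0.07],0],[[-0.03,-0.02,-0.13],0],[[-0.03,-0.02,-0.19],0],[[-0.04,-0.05,-0.25],0.18],[[-0.04,-0.07,-0.28],0.36],[[-0.04,-0.07,-0.28],0.54],[[-0.04,-0.07,-0.28],0.7],[[-0.04,-0.07,-0.28],0.7]]}}

```text
time_s: 10.92
tool_pos: [0.4795, -0.1856, 0.3009]
tool_rot: [180.0, 0.0, 100.1]
force: [-0.5, -0.4, -0.6]
grip_width: 0.0005
```

```bash
cat >> h.py <<'E'
def tray(names=('wrist',)):
    for n in names:
        p,d,K,C=cam(n); P=cloud(d,K,C)
        X=sel(P,.42,.6,-.36,-.11,.019,.031); r=cv2.minAreaRect(X[:,:2].astype(np.float32)); print(n,'tray',len(X),r, cv2.boxPoints(r).round(3).tolist())
        X=sel(P,.46,.6,-.36,-.19,.074,.09); print('beaker',len(X),X.min(0).round(4),X.max(0).round(4))
        if n=='wrist': save(p,'w_last.png'); np.savez('w_last',P=P)
E
python3 - <<'E'
from h import *
tray(('wrist','top','scene')); print(env.get_obs()['tool_pos'],env.get_obs()['tool_rot'])
E
```

```text
wrist tray 973 ((0.5028609037399292, -0.2380673885345459), (0.10609067976474762, 0.12366680800914764), 7.461829662322998) [[0.44200000166893005, -0.18400000035762787], [0.4580000042915344, -0.3059999942779541], [0.5630000233650208, -0.2919999957084656], [0.546999990940094, -0.17000000178813934]]
beaker 115 [ 0.4942 -0.2649  0.0742] [ 0.5425 -0.2514  0.0855]
top tray 68 ((0.49051010608673096, -0.2984751760959625), (0.15132594108581543, 0.07599962502717972), 9.063611030578613) [[0.4099999964237213, -0.27300000190734863], [0.421999990940094, -0.3479999899864197], [0.5709999799728394, -0.3240000009536743], [0.5590000152587891, -0.24899999797344208]]
beaker 36 [ 0.4914 -0.3105  0.0743] [ 0.5513 -0.2534  0.0884]
scene tray 202 ((0.5039515495300293, -0.2518804669380188), (0.10977032780647278, 0.15861594676971436), 7.671187400817871) [[0.4390000104904175, -0.1809999942779541], [0.46000000834465027, -0.33799999952316284], [0.5690000057220459, -0.3230000138282776], [0.5479999780654907, -0.16599999368190765]]
beaker 77 [ 0.4846 -0.3115  0.0741] [ 0.549  -0.2443  0.0884]
[ 0.47958788 -0.18537215  0.30053852] [-1.79992079e+02  1.06711931e-02  1.00153168e+02]
```

{"fn": "move_arm", "kwargs": {"steps": [[[-0.021,-0.035,0.02],0.02],[[-0.021,-0.035,0.08],0.02],[[-0.021,-0.035,0.14],0.02],[[-0.021,-0.035,0.19],0.02],[[-0.021,-0.035,0.22],0.02],[[-0.021,-0.035,0.25],0.02],[[-0.021,-0.035,0.27],0.02],[[-0.021,-0.035,0.285],0.02],[[-0.021,-0.035,0.285],0.02]], "hand": -1}}

```text
time_s: 12.2
tool_pos: [0.4482, -0.2119, 0.0148]
tool_rot: [-179.9, -0.0, 98.9]
force: [-0.3, 0.2, 0.5]
grip_width: 0.0819
```

{"fn": "move_arm", "kwargs": {"steps": [[[0,0,0],0],[[0,0,0],0],[[0,0,0],0],[[0,0,0],0],[[0,0,0],0],[[0,0,0],0]], "hand": 1, "squeeze": 15}}

```text
time_s: 12.95
tool_pos: [0.449, -0.212, 0.0156]
tool_rot: [180.0, -0.0, 98.9]
force: [-0.3, -0.3, -0.1]
grip_width: 0.035
```

{"fn": "move_arm", "kwargs": {"steps": [[[0,0,0],0],[[0,0,0],0],[[0,0,0],0],[[0,0,0],0],[[0,0,0],0]]}}

```text
time_s: 13.58
tool_pos: [0.4491, -0.2123, 0.0156]
tool_rot: [180.0, 0.0, 98.9]
force: [0.3, -0.4, 0.3]
grip_width: 0.006
```

Gripped on the 6 mm wall and bead. Now dragging the tray in.

{"fn": "move_arm", "kwargs": {"steps": [[[-0.006,0.001,0],0],[[-0.012,0.002,0],0],[[-0.018,0.003,0],0],[[-0.024,0.004,0],0],[[-0.03,0.005,0],0],[[-0.036,0.006,0],0],[[-0.042,0.007,0],0],[[-0.048,0.008,0],0],[[-0.048,0.008,0],0]]}}

```text
time_s: 14.7
tool_pos: [0.4647, -0.2599, 0.0156]
tool_rot: [179.9, 0.1, 98.8]
force: [1.3, 1.2, -0.7]
grip_width: 0.0058
```

Run:
```python
from h import *
for n in ('scene','top'):
    p,d,K,C=cam(n);P=cloud(d,K,C)
    X=sel(P,.46,.6,-.40,-.24,.07,.092); print('beaker',len(X),X.min(0).round(4),X.max(0).round(4))
    X=sel(P,.48,.585,-.41,-.28,.142,.172); print('ring',len(X),X.min(0).round(4),X.max(0).round(4))
    if n=='scene': save(cv2.resize(p[170:290,250:370],(600,600),interpolation=cv2.INTER_CUBIC),'s3.png')
```

```text
beaker 143 [ 0.4747 -0.3576  0.0702] [ 0.5666 -0.2536  0.092 ]
ring 117 [ 0.5036 -0.4046  0.1492] [ 0.558  -0.2917  0.162 ]
beaker 14 [ 0.5152 -0.3589  0.0712] [ 0.5646 -0.3312  0.0871]
ring 62 [ 0.514  -0.4076  0.1487] [ 0.5622 -0.315   0.1669]
```

View pics/s3.png

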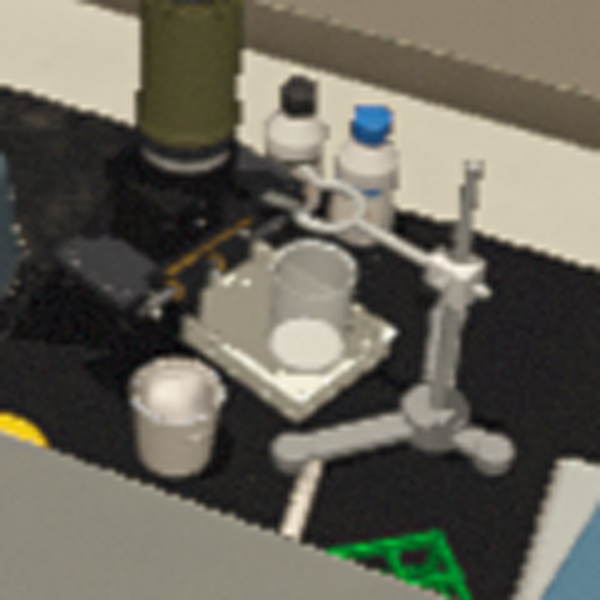

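The tray is in: the beaker stands inside it at (310,310), under the ring at (325,205). Its centre is about (0.534, -0.327), roughly 9 mm short of the ring centre as intended. I'll release and go to the funnel.

{"fn": "move_arm", "kwargs": {"steps": [[[0,0,0],0],[[0,0,0],0],[[0,0,0],0],[[0,0,0],0],[[0,0,-0.03],0],[[0,0,-0.09],0],[[0,0,-0.15],0],[[0,0,-0.21],0],[[0.03,0,-0.26],0],[[0.08,0,-0.3],0],[[0.14,0.002,-0.31],-0.03],[[0.2,0.003,-0.31],-0.06],[[0.26,0.005,-0.31],-0.1],[[0.32,0.007,-0.31],-0.14],[[0.36,0.007,-0.31],-0.14],[[0.391,0.007,-0.31],-0.14],[[0.391,0.007,-0.31],-0.14],[[0.391,0.007,-0.31],-0.14]], "hand": -1}}

```text
time_s: 17.05
tool_pos: [0.411, 0.1282, 0.3256]
tool_rot: [180.0, 0.0, 106.8]
force: [-0.3, 0.1, -0.1]
grip_width: 0.0871
```

Run:
```python
from h import *
print(env.get_obs()['tool_pos'],env.get_obs()['tool_rot'],env.get_obs()['qpos'].round(1))
for n in ('wrist','top'):
    p,d,K,C=cam(n);P=cloud(d,K,C)
    if n=='wrist': save(p,'w3.png')
    for z0,z1 in ((.19,.218),(.1,.135)):
        X=sel(P,.34,.48,.06,.19,z0,z1); print(n,z0,len(X),X.min(0).round(4) if len(X) else 0,X.max(0).round(4) if len(X) else 0, circ(X[:,:2]) if len(X)>20 else 0, cv2.minEnclosingCircle(X[:,:2].astype(np.float32)) if len(X) else 0)
    for q in ('funnel_cap',):
        for r in env.cut_out(n,q)[:2]:print(r['conf'],r['uv'])
    if n=='top':
        X=sel(P,.46,.6,-.40,-.24,.07,.095); print('beaker',len(X),X.min(0).round(4),X.max(0).round(4))
        X=sel(P,.48,.585,-.41,-.28,.142,.172); print('ring',len(X),X.min(0).round(4),X.max(0).round(4))
```

```text
[0.41103263 0.12815654 0.3255545 ] [1.79999484e+02 2.55082936e-02 1.06842075e+02] [-40.4 -11.5  16.6 103.4   3.3  87.6  -7.4]
wrist 0.19 982 [0.3937 0.1116 0.19  ] [0.429  0.1471 0.209 ] (array([0.41107596, 0.13080594]), np.float64(0.012367365643543212)) ((0.41153979301452637, 0.12933337688446045), 0.017933106049895287)
wrist 0.1 404 [0.3797 0.1046 0.1035] [0.443  0.1609 0.135 ] (array([0.41119319, 0.12996273]), np.float64(0.0293728438715621)) ((0.4112355709075928, 0.12951137125492096), 0.031843505799770355)
0.76 [258.8, 173.6]
top 0.19 8 [0.4088 0.1117 0.1982] [0.4246 0.1238 0.2099] 0 ((0.41580650210380554, 0.11794645339250565), 0.009176048450171947)
top 0.1 33 [0.3905 0.0962 0.1009] [0.4419 0.1204 0.1344] (array([0.41464682, 0.12269663]), np.float64(0.025026357923406954)) ((0.4161723256111145, 0.1147695779800415), 0.02639380283653736)
beaker 35 [ 0.5069 -0.358   0.0721] [ 0.5658 -0.301   0.0922]
ring 91 [ 0.5051 -0.4068  0.1474] [ 0.5612 -0.294   0.1661]
```

View pics/w3.png

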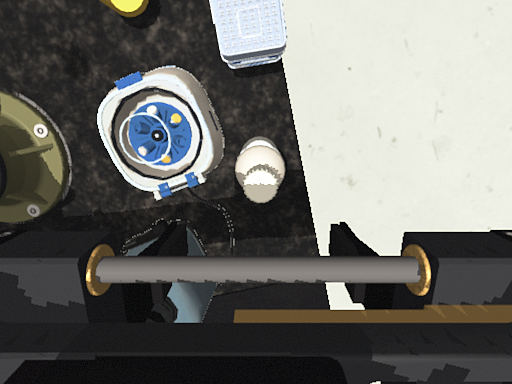

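The wrist view has the cap at (260,178), centred between the jaws. The fit gives the axis at (0.4115, 0.129), with the 64 mm body circle agreeing. Descending and gripping the cap.

{"fn": "move_arm", "kwargs": {"steps": [[[0.001,0,0.05],0],[[0.001,0,0.1],0],[[0.001,0,0.13],0],[[0.001,0,0.145],0],[[0.001,0,0.145],0],[[0.001,0,0.145],0]]}}

```text
time_s: 18.0
tool_pos: [0.4115, 0.1304, 0.182]
tool_rot: [179.9, -0.0, 106.9]
force: [0.3, 0.2, 0.7]
grip_width: 0.087
```

{"fn": "move_arm", "kwargs": {"steps": [[[0,0,0],0],[[0,0,0],0],[[0,0,0],0],[[0,0,0],0],[[0,0,0],0],[[0,0,0],0],[[0,0,0],0],[[0,0,0],0],[[0,0,0],0]], "hand": 1, "squeeze": 30}}

```text
time_s: 19.12
tool_pos: [0.4108, 0.1302, 0.1807]
tool_rot: [180.0, -0.0, 106.9]
force: [2.2, -0.4, 0.3]
grip_width: 0.0333
```

{"fn": "move_arm", "kwargs": {"steps": [[[0,0,-0.02],0],[[0,0,-0.05],0],[[0,0,-0.08],0],[[0,0,-0.11],0],[[0,0,-0.15],0],[[0,0,-0.19],0],[[0,0,-0.19],0],[[0,0,-0.19],0]]}}

```text
time_s: 20.12
tool_pos: [0.41, 0.1299, 0.3695]
tool_rot: [-179.9, 0.0, 106.9]
force: [-0.4, -0.4, -1.7]
grip_width: 0.0331
```

Run:
```python
from h import *
print(env.get_obs()['tool_rot'],env.get_obs()['qpos'].round(1))
for n in ('scene','top'):
    p,d,K,C=cam(n);P=cloud(d,K,C)
    X=sel(P,.34,.48,.06,.19,.09,.112); print('jar',len(X),X.min(0).round(4),X.max(0).round(4))
    for z in (.2,.22,.24,.26,.28,.3,.32,.34):
        X=sel(P,.34,.48,.06,.19,z,z+.02); print(n,z,len(X),X.min(0).round(4) if len(X) else 0,X.max(0).round(4) if len(X) else 0)
rel(.518,-.253,.3707,102.2)
```

```text
[-1.79889974e+02  1.31837389e-02  1.06907446e+02] [-40.5 -11.5  16.2  98.5   3.2  92.7  -7.6]
jar 107 [0.377  0.0975 0.0909] [0.4415 0.1676 0.1082]
scene 0.2 7 [0.405  0.1193 0.2066] [0.4131 0.1308 0.218 ]
scene 0.22 44 [0.387  0.1147 0.2203] [0.4339 0.1426 0.2397]
scene 0.24 12 [0.4034 0.1169 0.242 ] [0.4134 0.1394 0.2583]
scene 0.26 10 [0.3974 0.1198 0.2624] [0.4136 0.1343 0.2767]
scene 0.28 26 [0.3854 0.1017 0.2822] [0.4291 0.1232 0.2996]
scene 0.3 67 [0.3773 0.0949 0.3004] [0.438  0.1328 0.3196]
scene 0.32 95 [0.3787 0.0966 0.3202] [0.4329 0.1492 0.3394]
scene 0.34 33 [0.3939 0.1099 0.3402] [0.4185 0.1367 0.3589]
jar 39 [0.3404 0.0783 0.0904] [0.4462 0.1306 0.112 ]
top 0.2 0 0 0
top 0.22 1 [0.396  0.1261 0.2336] [0.396  0.1261 0.2336]
top 0.24 0 0 0
top 0.26 0 0 0
top 0.28 0 0 0
top 0.3 10 [0.3998 0.098  0.3075] [0.4416 0.1155 0.3185]
top 0.32 15 [0.3868 0.0971 0.3203] [0.4357 0.1128 0.3299]
top 0.34 0 0 0
rel [-0.3978 -0.0078 -0.0015] turn 0.082 at [0.4098 0.1299 0.3689] 106.91
```

The funnel hangs upright with its tip about 0.206 up, and the jar is still standing. Now to the staging point in front of the ring.

{"fn": "move_arm", "kwargs": {"steps": [[[-0.02,0,0],0],[[-0.06,-0.001,0],0.01],[[-0.11,-0.002,0],0.02],[[-0.16,-0.003,0],0.03],[[-0.21,-0.004,0],0.04],[[-0.26,-0.005,0],0.05],[[-0.31,-0.006,0],0.06],[[-0.35,-0.007,0],0.07],[[-0.38,-0.008,0],0.08],[[-0.398,-0.008,0],0.082],[[-0.398,-0.008,0.04],0.082],[[-0.398,-0.008,0.08],0.082],[[-0.398,-0.008,0.101],0.082],[[-0.398,-0.008,0.101],0.082],[[-0.398,-0.008,0.101],0.082]]}}

```text
time_s: 22.1
tool_pos: [0.5188, -0.2532, 0.2701]
tool_rot: [180.0, 0.0, 102.2]
force: [-0.2, -0.4, -0.6]
grip_width: 0.0335
```

Run:
```python
from h import *
for n in ('scene','top'):
    p,d,K,C=cam(n);P=cloud(d,K,C)
    for z in (.1,.12,.14,.16,.17,.19):
        X=sel(P,.44,.58,-.285,-.2,z,z+.02); print(n,z,len(X),np.percentile(X,[3,50,97],axis=0).round(4).tolist() if len(X) else 0)
    X=sel(P,.48,.585,-.45,-.285,.142,.172)
    print('ring',len(X))
    for y in np.arange(-.37,-.29,.01):
        Y=X[(X[:,1]>=y)&(X[:,1]<y+.01)]
        if len(Y): print(round(y,3),np.sort(Y[:,0]).round(3).tolist())
    if n=='scene': save(cv2.resize(p[150:270,260:380],(600,600),interpolation=cv2.INTER_CUBIC),'s4.png')
```

```text
scene 0.1 9 [[0.5135, -0.2568, 0.1044], [0.5173, -0.254, 0.1129], [0.5248, -0.2515, 0.1193]]
scene 0.12 48 [[0.4991, -0.2665, 0.1222], [0.5183, -0.2547, 0.1345], [0.539, -0.243, 0.1392]]
scene 0.14 14 [[0.5122, -0.2635, 0.1407], [0.5182, -0.2558, 0.148], [0.5253, -0.251, 0.1558]]
scene 0.16 8 [[0.5113, -0.2591, 0.1624], [0.5147, -0.256, 0.1662], [0.5214, -0.2534, 0.1711]]
scene 0.17 9 [[0.4979, -0.2731, 0.1709], [0.5078, -0.2651, 0.1865], [0.5197, -0.2536, 0.1898]]
scene 0.19 36 [[0.4877, -0.2816, 0.1932], [0.5006, -0.2748, 0.2031], [0.5321, -0.2525, 0.2095]]
ring 191
-0.37 [0.523, 0.528, 0.536, 0.541, 0.541, 0.541, 0.544]
-0.36 [0.511, 0.513, 0.513, 0.516, 0.517, 0.518, 0.52, 0.523, 0.524, 0.524, 0.528, 0.53, 0.532, 0.534, 0.535, 0.539, 0.539, 0.542, 0.544, 0.544, 0.546, 0.547, 0.551, 0.555]
-0.35 [0.506, 0.509, 0.514, 0.515, 0.519, 0.549, 0.554, 0.556, 0.559]
-0.34 [0.506, 0.508, 0.51, 0.512, 0.513, 0.514, 0.515, 0.552, 0.553, 0.555, 0.557, 0.558]
-0.33 [0.508, 0.508, 0.51, 0.513, 0.544, 0.552, 0.553, 0.554, 0.555, 0.557, 0.559]
-0.32 [0.503, 0.504, 0.507, 0.509, 0.51, 0.51, 0.513, 0.515, 0.518, 0.542, 0.543, 0.544, 0.544, 0.547, 0.549, 0.554]
-0.31 [0.503, 0.503, 0.504, 0.506, 0.54, 0.543, 0.545, 0.545, 0.546, 0.546]
-0.3 [0.539, 0.542, 0.544]
-0.29 [0.55]
top 0.1 0 0
top 0.12 0 0
top 0.14 0 0
top 0.16 0 0
top 0.17 0 0
top 0.19 0 0
ring 102
-0.37 [0.528, 0.531, 0.536, 0.538, 0.54, 0.543, 0.544, 0.544, 0.548, 0.549]
-0.36 [0.518, 0.519, 0.522, 0.524, 0.527, 0.531, 0.537, 0.541, 0.544, 0.547, 0.551, 0.552, 0.557]
-0.35 [0.51, 0.513, 0.513, 0.514, 0.517, 0.518, 0.556, 0.556, 0.558, 0.56, 0.561]
-0.34 [0.507, 0.514, 0.514, 0.559, 0.56, 0.561]
-0.33 [0.514, 0.514, 0.516, 0.517]
```

View pics/s4.png

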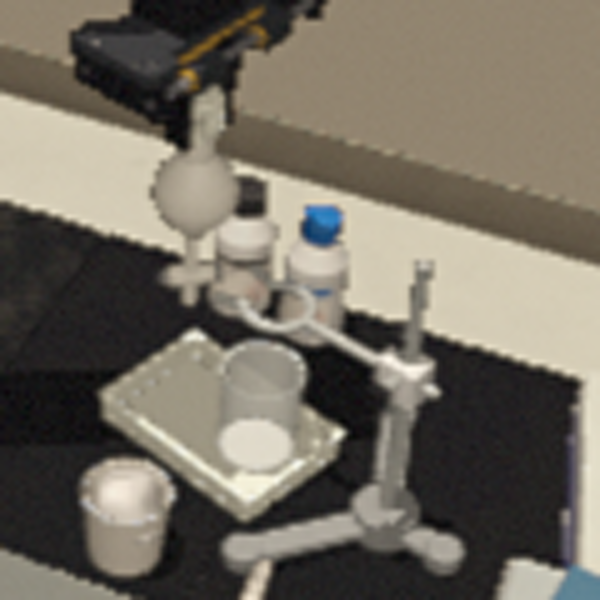

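The funnel hangs clear in front of the ring: stem (193,250), stopcock (190,278), ring (285,310). I'll fit the ring centre with the radius fixed at 24 mm before inserting.

Run:
```python
from h import *
from scipy.optimize import least_squares
a=np.array([.212,-.977])
def fit(P,c):
  for _ in range(4):
    X=sel(P,.48,.585,-.40,-.285,.144,.168)[:,:2]
    r=X-c; al=r@a; la=r@np.array([.977,.212]); rr=np.hypot(al,la)
    X=X[(abs(rr-24e-3)<.008)&~((al>.012)&(abs(la)<.008))&(al>-.018)]
    c=least_squares(lambda c:np.hypot(*(X-c).T)-.024,c,loss='soft_l1',f_scale=.003).x
  return c,len(X)
for n in ('scene','top'):
    L=[cam(n) for _ in range(3)]; P=np.concatenate([cloud(d,K,C).reshape(-1,3) for _,d,K,C in L]); print(n,fit(P,np.array([.535,-.336])))
    R_=sel(P,.53,.59,-.47,-.42,.19,.25); print('rod',len(R_),np.median(R_,0))
P=np.load('wrist2.npz')['P']; print('wrist',fit(P,np.array([.535,-.336])))
print(fit(np.load('top.npz')['P'],np.array([.535,-.336])),fit(np.load('scene.npz')['P'],np.array([.535,-.336])))
print(env.get_obs()['tool_pos'])
```

```text
scene (array([ 0.53258486, -0.3352472 ]), 162)
rod 162 [ 0.55689095 -0.44364143  0.21865614]
top (array([ 0.53635243, -0.33692141]), 97)
rod 60 [ 0.55900679 -0.43896535  0.21204226]
wrist (array([ 0.53403434, -0.33538583]), 186)
(array([ 0.53659209, -0.33775   ]), 41) (array([ 0.532039  , -0.33503974]), 56)
[ 0.51874021 -0.25307544  0.26991373]
```

{"fn": "move_arm", "kwargs": {"steps": [[[-0.01,-0.002,0],0],[[-0.022,-0.002,0],0],[[-0.034,-0.002,0],0],[[-0.044,-0.002,0],0],[[-0.054,-0.002,0],0],[[-0.062,-0.002,0],0],[[-0.062,-0.002,0],0]]}}

```text
time_s: 23.38
tool_pos: [0.5295, -0.3149, 0.2694]
tool_rot: [-180.0, 0.0, 102.1]
force: [0.3, 1.0, -1.0]
grip_width: 0.033
```

Run:
```python
from h import *
o=env.get_obs(); print(o['force'],o['wrist_torque'],o['tool_pos'])
p,d,K,C=cam('scene'); save(cv2.resize(p[180:260,280:360],(640,640),interpolation=cv2.INTER_CUBIC),'s5.png')
```

```text
[ 0.2734939   0.97051937 -0.98847357] [-0.0941353   0.01907873 -0.0492561 ] [ 0.52954113 -0.31486267  0.26942904]
```

View pics/s5.png

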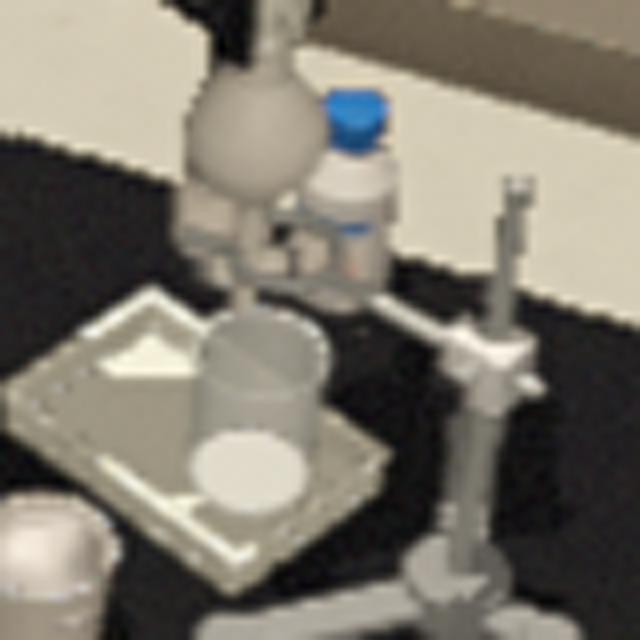

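The stem has entered the ring's gap with about 1 N of force and sits above the beaker at (245,295). Next: the rest of the way to the centre, then a slow lowering.

{"fn": "move_arm", "kwargs": {"steps": [[[-0.007,0,0],0],[[-0.014,0,0],0],[[-0.022,0,0],0],[[-0.022,0,0],0]]}}

```text
time_s: 23.92
tool_pos: [0.5342, -0.3366, 0.2695]
tool_rot: [-180.0, 0.0, 102.1]
force: [-0.2, 0.0, -1.1]
grip_width: 0.0332
```

{"fn": "move_arm", "kwargs": {"steps": [[[0,0,0.006],0],[[0,0,0.012],0],[[0,0,0.017],0],[[0,0,0.021],0],[[0,0,0.024],0],[[0,0,0.024],0]]}}

```text
time_s: 24.68
tool_pos: [0.5343, -0.3354, 0.2453]
tool_rot: [-180.0, -0.0, 102.2]
force: [-0.8, 0.6, -1.0]
grip_width: 0.0331
```

{"fn": "move_arm", "kwargs": {"steps": [[[0,0,0.002],0],[[0,0,0.004],0],[[0,0,0.006],0],[[0,0,0.006],0]]}}

```text
time_s: 25.18
tool_pos: [0.5343, -0.3356, 0.2402]
tool_rot: [180.0, -0.0, 102.2]
force: [-1.7, 0.4, 3.4]
grip_width: 0.0334
```

The funnel is seated: about 4.5 N of support at the predicted height. Releasing and rising.

{"fn": "move_arm", "kwargs": {"steps": [[[0,0,0],0],[[0,0,0],0],[[0,0,0],0],[[0,0,0],0],[[0,0,-0.02],0],[[0,0,-0.06],0],[[0,0,-0.11],0],[[0.03,0,-0.15],0],[[0.08,0,-0.16],0],[[0.13,0,-0.16],0],[[0.17,0,-0.16],0],[[0.17,0,-0.16],0]], "hand": -1}}

```text
time_s: 26.68
tool_pos: [0.4989, -0.166, 0.4013]
tool_rot: [179.8, -0.1, 102.6]
force: [0.1, -1.0, -0.9]
grip_width: 0.0869
```

Run:
```python
from h import *
o=env.get_obs(); print(o['time_s'],o['tool_pos'],o['force'])
for n in ('scene','top'):
    p,d,K,C=cam(n);P=cloud(d,K,C)
    for nm,b in dict(cap=(.48,.59,-.40,-.28,.235,.28),body=(.48,.6,-.4,-.28,.16,.2),low=(.49,.58,-.375,-.29,.09,.11),beaker=(.46,.6,-.4,-.28,.072,.087),tray=(.42,.62,-.42,-.19,.018,.032),jar=(.36,.46,.07,.19,.09,.112)).items():
        X=sel(P,*b); print(n,nm,len(X),X.min(0).round(4) if len(X) else 0,X.max(0).round(4) if len(X) else 0)
    if n=='scene': save(cv2.resize(p[140:280,200:375],(750,600),interpolation=cv2.INTER_CUBIC),'s6.png')
```

```text
26.675 [ 0.49887192 -0.16604633  0.40129844] [ 0.12238937 -1.03688304 -0.87504653]
scene cap 119 [ 0.513  -0.3536  0.2354] [ 0.5481 -0.315   0.2712]
scene body 158 [ 0.5004 -0.366   0.1603] [ 0.5583 -0.3075  0.1999]
scene low 48 [ 0.5118 -0.3485  0.0925] [ 0.5566 -0.3207  0.1098]
scene beaker 75 [ 0.5027 -0.3567  0.0721] [ 0.5612 -0.2948  0.0869]
scene tray 289 [ 0.4411 -0.42    0.018 ] [ 0.6175 -0.1914  0.0319]
scene jar 111 [0.3792 0.0961 0.0902] [0.4397 0.1655 0.1099]
top cap 74 [ 0.5177 -0.3545  0.238 ] [ 0.5514 -0.3201  0.2759]
top body 71 [ 0.5065 -0.3975  0.1602] [ 0.5634 -0.2929  0.1999]
top low 5 [ 0.516  -0.3338  0.0917] [ 0.5483 -0.3002  0.1087]
top beaker 20 [ 0.5065 -0.3545  0.0727] [ 0.5596 -0.301   0.0865]
top tray 148 [ 0.4472 -0.4196  0.0181] [ 0.6183 -0.2306  0.0319]
top jar 67 [0.3853 0.097  0.0905] [0.4465 0.158  0.1112]
```

View pics/s6.png

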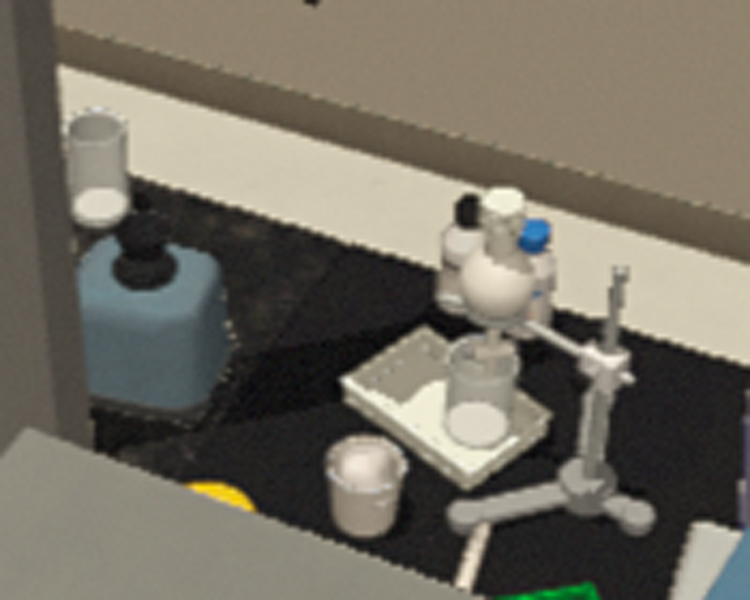

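The funnel stands upright in the ring with its stem at (490,340), inside the beaker's mouth. The beaker is in the flat tray, and the jar stands at (98,165). Cap and ring centres agree to about 2 mm in each camera. Handing in.

```bash
python3 -c "
from h import *
print(env.sign_off(), env.get_obs()['time_s'])"
```

```text
the job is handed in; nothing more can be done
the job is handed in; nothing more can be done
```

The funnel now hangs upright in the stand's ring, with its stem inside the beaker's mouth. I handed the job in at about 27 s of the 67 s allowed; no verdict was reported.

- **What I did:** I stood the beaker in the tray, then pushed the tray about 42 mm from behind. After that I gripped its side wall and dragged it under the ring. The funnel came out of the jar by its cap, went in through the ring's front opening, and was lowered until it sat, with about 4.5 N of support at the expected height.
- **Funnel and beaker:** The cap and ring centres agreed to about 2 mm in each camera, so the funnel is upright and centred. The beaker centre is about 9 mm from the ring axis along the opening direction, against the 26 mm allowed.
- **Everything else:** The last picture shows the jar standing and the tray flat. The foil cup and bottles look undisturbed. The tube rack is only partly in view, and the timer was not checked at the end.
- **Disagreements:** The scene and top cameras differ by about 4 mm on the ring's position, and both read heights about 4 mm too high. I did not measure the stem's depth in the beaker directly; I inferred it from the release height, which was about 1 mm above the expected seat.

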